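# Dock a deep-well block on the microplate shaker, latch it and start the run

## Robot

A 7-joint arm with a two-finger parallel gripper is mounted at the origin on a cart in front of the work surface, level with it; the furniture and walls round the work are solid. World frame = base frame: x ahead of the robot, y to its left, z up, the work surface at z = 0. Lengths are in m, angles in rad, forces in N, time in s.
With the tool pointing down it reaches from about 0.425 to 0.825 m from the base axis. Payload 3.6 kg.
Tool frame: the origin (TCP) lies at the very end of the fingers, on their centre line; the grasp point (between the pads) lies 19 mm behind it (env.grasp_offset is the distance from the TCP to the grasp point, in m); z points along the fingers, y is the line along which they close (so a half turn about z gives the same grasp; the last joint's range is limited). The gripper opens to 85 mm and grips with 20 to 120 N. Pads are 22 mm wide; open, the fingers measure 114 mm over their backs; the gripper's body (76 mm by 85 mm) begins 54 mm behind the grasp point. The pads swing forward as they close: fully open they stand 13 mm farther back than shut.
Start: joints at [-1.304, 0.615, -0.013, 1.423, 0.008, 1.103, -0.04], TCP at [0.188, 0.622, 0.206] pointing down, gripper open.
Joint ranges: [-3.12, 3.12], [-0.3, 2.06], [-1.34, 1.32], [0.26, 2.42], [-1.36, 4.5], [0.01, 1.98], [-2.84, 2.84]. Speed limits (rad/s): [2.79, 2.79, 3.14, 3.14, 3.14, 3.14, 3.14].

## Interface

Orientations are given as a unit quaternion [w, x, y, z].
In Python, from rig import env gives the robot as it stands.
- The arm moves only by the tool move_arm, never from a script. Its argument "steps" is a list of rows, each an object with "offset": the shift along the tool's x, y, z in units of 40 mm (1.0 is 40 mm), a list of three; "rot": the turn, a rotation vector about the tool's x, y, z in units of 6 degrees (1.0 is 6 degrees), a list of three. In form: [{"offset": [x, y, z], "rot": [rx, ry, rz]}, ...]. A call has exactly 10 rows; each row shifts and turns the commanded pose from where the row before left it, along the tool's axes as they then stand; what a row does not reach is not made up. A row lasts 1/12 s, in which the tool goes at most 41.7 mm and 7.16 degrees, less where a joint would pass 70% of its speed; a pose out of reach is approached as far as the arm can. A call is refused whole if a number of a shift passes 1 or a number of a turn 1, either way. A call with a gripper value outside its range is refused whole. "grip" is the gripper's target within -1 to 1 (shut at 1, half-way at 0, fully open at -1), set as the call begins (left out, the last holds). The fingers move at their own pace and stop on an object; "force" is the grip in N (left out, the last holds). Time passes only in rows, so rows that do not move let the fingers close, or fill a call up. It gives the time, the measured TCP pose, the force, the opening and the grip force at its end, in the units of the state.
- env.get_obs(): the state, without advancing time (a new reading comes with each control period).
- env.grab_frame(name): name is "side" or "top" or "wrist"; returns (picture, depth): 400x640x3 uint8, red, green, blue; 400x640 float32, m along the optical axis (not along the pixel's ray), 0 where there is no reading.
- env.camera_model(name): a dict with "intrinsics" (3x3 intrinsics, pixels), "position" and "attitude" of the camera in the world. Camera axes: x right, y up, looking along -z (the intrinsics and any distortion apply to the point x, -y, -z); pixel columns grow to the right and rows downward; lengths in m; the calibration is good to about 2 mm. A picture is of the moment at which its call begins: read the wrist's pose just before it. camera_model takes no time and is no camera call; for the wrist camera it gives the pose at the moment of the call.
- env.hand_in(): hands the job in; it is judged then, once.
The state is a dict: "t": time; "joints": joint angles; "qd": joint speeds; "effort": joint torques, N m; "eef_pos": TCP position; "eef_rot": TCP orientation; "force": force on the tool from outside, world axes, zero at the start; "ft_torque": the same for the moment, N m; "gripper_width": opening from 0.0 (shut) to 1.0 (fully open); "grip_force": force on a finger pad.
Only numpy, scipy, OpenCV 4.12 (cv2) and the standard library are available. Lean on these libraries where they do the work, as an engineer would, in place of code of your own. Each camera call takes 0.05 s, during which the arm holds its last target. There are 200 camera calls.

## Task

The white deep-well block lies crooked on the shaker's platform. Without lifting it, push it with your fingertips up against the left-hand fence and back into the nest until it sits fully home against the rear stop, then push the latch arm by its orange knob across the front of the block as far as it goes. Once the block is locked in, press the green start key and let go of it; leave the bottle, the beaker and the jar beside the shaker alone.

Things in the scene. Friction and masses are not known exactly. Their poses are not given: they have to be found in the camera images.
- shaker: Microplate shaker, fixed. Origin at bench level under its platform; x points from the console to the rear stop (away from the robot), y left, z up. In this frame, mm: grey platform x -135 to 115, y -128 to 128, top z 78; lower console in front, x -205 to -105, top z 54, with a display and two fixed knobs (up to z 66) at (-168, 5) and (-168, -32). Rails on the platform form the nest.
- nest_home (a point): Where the centre of the block's underside lies when it is fully home: on the platform, shaker frame x 52, y 28, z 78 (up to 3 mm less in y, the nest's side play), long side along the shaker's y. Axes as the shaker's.
- rear_stop (a point): Rear stop, an aluminium rail 12 mm high: mid-length of its face at its top edge, shaker frame x 95, y 28, z 90. The face runs along y from -39 to 100.
- left_fence (a point): Left fence, an aluminium rail 12 mm high and 8 thick: mid-length of its face at its top edge, shaker frame x 5, y 92, z 90. The face looks to -y and runs along x from -92 to 103. A block pushed against it while well askew can wedge between fence and finger; one squared up first (a short push on its front does it) slides freely.
- right_cheek (a point): Short right cheek of the nest, an aluminium rail 12 mm high: mid-length of its face at its top edge, shaker frame x 79, y -39, z 90. The face runs along x from 55 to 103; in front of it a flared lead-in starts at x 39. The nest is 131 mm wide between fence and cheek, open to the front.
- block: White 96-well deep-well block, loose, solid sides, 85.5 (its x) x 127.8 (its y) x 31.5 mm high, 0.17 to 0.34 kg. Origin: centre of its underside; z up. It starts on the platform in front of and to the right of the nest, turned up to 0.3 rad from the shaker's axes. Smooth plastic, it slides easily: 0.3 to 0.9 N.
- latch (a joint): Swing latch, a dark arm on an upright pin. 0: it points along the shaker's -x, outside the left fence; it grows as it swings right (counter-clockwise from above) to its end stop at 1.571 rad, pointing along -y across the block's front. Starts at -0.5 to 0.08, stays where left; 1 N at the knob moves it. Its bumper, 60 mm from the pin, just touches a block that is home and can press it home the last 10 mm.
- latch_knob (a point): Top centre of the orange knob on the latch arm, 130 mm above the bench. The knob is an upright cylinder 16 mm across and 26 mm tall (z 104 to 130), 76 mm from the latch's pin; the arm below it has its top at z 99.
- latch_pivot (a point): The latch's pin, at the platform's top (shaker frame x 2.7, y 108, z 78). The arm's hub is 16 mm across, top at z 104.
- start_key_top (a point): Top centre of the round green start key on the console's right part, 22 mm across, pressed straight down. It springs back when let go.
- start_key (a joint): Travel of the start key: 0 released, 0.004 m fully down (about 4 N). It counts as pressed from 0.003 m.
- reagent_bottle: Bystander, loose: amber bottle with a blue cap, 54 mm across, 105 mm tall, right of the shaker. Origin: centre of its underside.
- beaker: Bystander, loose: empty glass beaker, 72 mm across, 92 mm tall, right of the shaker's console. Origin: centre of its underside.
- sample_jar: Bystander, loose: glass sample jar with a red lid, 63 mm across, 72 mm tall, left of the shaker. Origin: centre of its underside.

How it is judged:
By the outcome, as a careful person would: the job done as asked, in the order asked, and still so for the second after the job is handed in, with the robot touching nothing.
It also fails if it takes over 72 s, if anything falls off the work surface, if the arm or the gripper's body presses on something with over 40 N, if the wrist force passes 120 N, or if a joint passes its speed limit or range.

## Working session

There is one attempt and no reset: what is moved stays moved. The work goes in short steps, Python scripts to look and compute and a tool call to move; the robot and the scene stay as the last step left them, time stands still between calls to the robot, and variables do not carry over. Pictures are saved under pics/ and viewed, at most 10 in all, crops included, and the job is handed in when it is done.

Besides the shell and the picture viewer there is one more tool, called after "Request:" as a command line: name --argument value ..., lists and objects as JSON in quotes. move_arm: Moves the arm, as the interface text tells. Its arguments: {"type":"object","properties":{"steps":{"type":"array"},"grip":{"type":"number"},"force":{"type":"number"}},"required":["steps"]}

```bash
mkdir -p pics; ls
cat > h.py <<'E'
import numpy as np, cv2
from rig import env
from scipy.spatial.transform import Rotation as R
def rot(a):
    a=np.array(a,float)
    return a if a.shape==(3,3) else R.from_quat(np.roll(a,-1)).as_matrix()
def world(cam,d,uv):
    K=np.array(cam['intrinsics']);out=[]
    for u,v in uv:
        z=np.median(d[v-1:v+2,u-1:u+2]); out.append(rot(cam['attitude'])@np.array([(u-K[0,2])*z/K[0,0],-(v-K[1,2])*z/K[1,1],-z])+cam['position'])
    return np.array(out)
def onplane(cam,uv,h):
    K=np.array(cam['intrinsics']);out=[]
    for u,v in uv:
        r=rot(cam['attitude'])@np.array([(u-K[0,2])/K[0,0],-(v-K[1,2])/K[1,1],-1]); p=np.array(cam['position'])
        out.append(p+r*(h-p[2])/r[2])
    return np.array(out)
E
python3 - <<'E'
from h import *
for n in ['top','side']:
    c=env.camera_model(n);p,d=env.grab_frame(n);cv2.imwrite(f'pics/{n}0.png',p[:,:,::-1]);np.savez(f'{n}0.npz',d=d);print(n,c)
o=env.get_obs();print(o)
E
```

```text
pics
top {'intrinsics': array([[406.75810019,   0.        , 318.68355945],
       [  0.        , 406.75810019, 199.80929725],
       [  0.        ,   0.        ,   1.        ]]), 'position': array([ 0.39753839, -0.00307471,  0.98917945]), 'attitude': array([ 0.72827337,  0.07395314, -0.0708635 , -0.67758926])}
side {'intrinsics': array([[370.71913545,   0.        , 322.4145874 ],
       [  0.        , 370.71913545, 203.64700509],
       [  0.        ,   0.        ,   1.        ]]), 'position': array([ 0.45077987, -0.7926245 ,  0.47284211]), 'attitude': array([ 0.83799119,  0.53911   , -0.04313404, -0.07259903])}
{'t': 0.1, 'joints': array([-1.30451106,  0.6158116 , -0.01260749,  1.42477971,  0.00809899,
        1.10342039, -0.04041149]), 'qd': array([-3.88074352e-05, -1.41567106e-03,  3.58015344e-04, -4.11562938e-03,
        1.24919687e-03, -1.05681501e-03,  9.55964502e-04]), 'effort': array([ 1.53138200e-03, -4.70381820e+01,  2.60353480e-01, -1.71569771e+01,
        1.01055639e-02,  5.82211534e-03, -4.65186929e-06]), 'eef_pos': array([0.18737513, 0.62160089, 0.20464757]), 'eef_rot': array([-1.55306327e-04,  1.45847226e-01,  9.89306415e-01, -1.17421971e-03]), 'force': array([-0.08676009, -0.53169631, -0.4422963 ]), 'ft_torque': array([ 0.04093435,  0.07460059, -0.04758775]), 'grip_force': 0.0, 'gripper_width': 0.998914702049226}
```

View pics/top0.png

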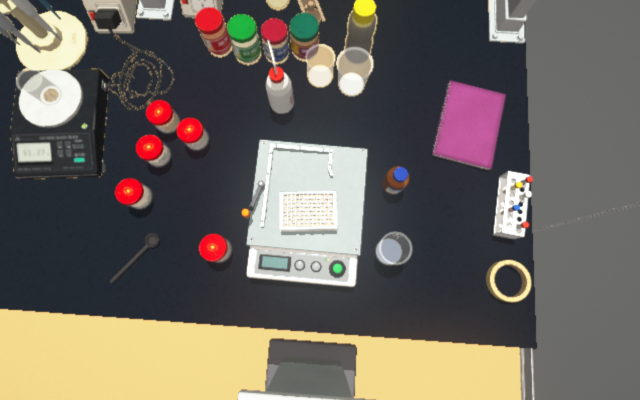

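View pics/side0.png

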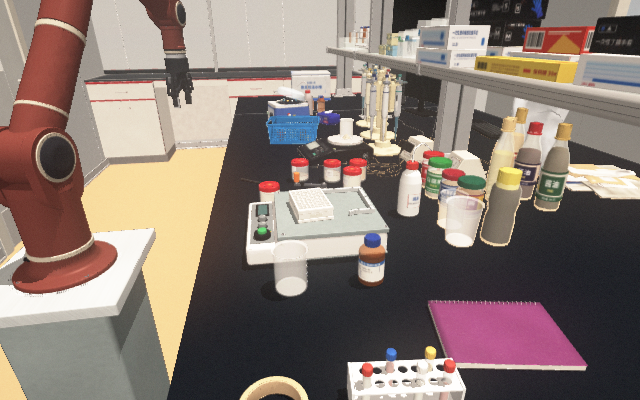

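The top view shows the shaker around (250–370, 140–285): block near (308, 211), knob (246, 212), green key (338, 268), bottle (398, 178), beaker (394, 249) and jar (214, 248). I'll enlarge that area.

Run:
```python
import cv2
p=cv2.imread('pics/top0.png')[135:295,235:385]
cv2.imwrite('pics/c0.png',cv2.resize(p,None,fx=3.75,fy=3.75,interpolation=cv2.INTER_CUBIC))
```

```text
(no output)
```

View pics/c0.png

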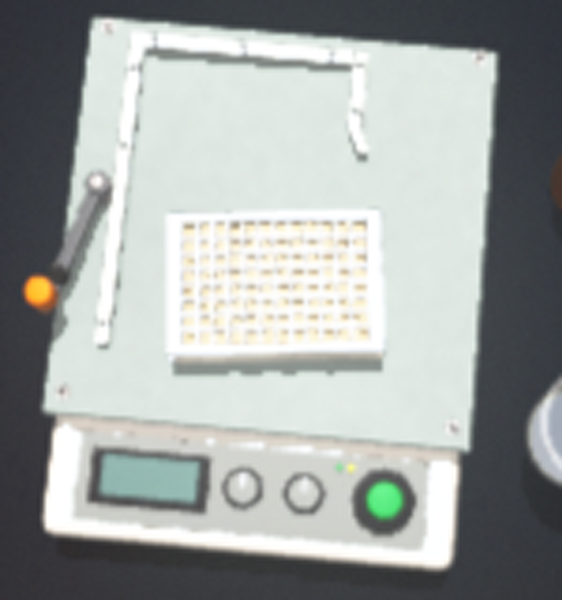

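The crop shows:
- Platform corners: (45,411), (93,17), (497,52), (468,452)
- Block top corners: (167,212), (380,210), (383,352), (168,354)
- Knob: (40,290)
- Latch pin: (97,182)
- Key: (385,500)

```bash
cat >> h.py <<'E'
def crop(l): return [(235+(a-.5)/3.75,135+(b-.5)/3.75) for a,b in l]
E
python3 - <<'E'
from h import *
np.set_printoptions(precision=4,suppress=True)
c=env.camera_model('top');d=np.load('top0.npz')['d']
P=onplane(c,crop([(45,411),(93,17),(497,52),(468,452)]),.078)[:,:2]
M=np.array([(-.135,.128),(.115,.128),(.115,-.128),(-.135,-.128)])
# fit shaker pose
a=P-P.mean(0);b=M-M.mean(0)
th=np.arctan2((b[:,0]*a[:,1]-b[:,1]*a[:,0]).sum(),(a*b).sum());Q=np.array([[np.cos(th),-np.sin(th)],[np.sin(th),np.cos(th)]])
t=P.mean(0)-Q@M.mean(0);print('shaker',t,th,'res',P-(M@Q.T+t))
S=lambda p:(np.asarray(p)[:,:2]-t)@Q
B=onplane(c,crop([(167,212),(380,210),(383,352),(168,354)]),.1095)
print('block',S(B),S(B).mean(0), np.linalg.norm(B-np.roll(B,-1,0),axis=1))
e=S(B);print('yaw',np.arctan2(*(-(e[1]-e[0])*[1,1]*[-1,1])),np.arctan2(*((e[2]-e[3])*[1,-1])))
print('knob',S(onplane(c,crop([(40,290)]),.13)),'pin',S(onplane(c,crop([(97,182)]),.104)))
kd=world(c,d,[(337,268),(308,211),(245,212),(300,160)]);print(kd)
print('key',S(onplane(c,crop([(385,500)]),kd[0,2])),onplane(c,crop([(385,500)]),kd[0,2]))
w=world(c,d,[(399,173),(394,249),(214,247)]);print('others',w,S(w))
print('fence ends',S(onplane(c,crop([(150,45),(360,62),(110,340),(362,155)]),.09)))
E
```

```text
shaker [0.6051 0.0318] -0.01945385617017555 res [[ 0.0009 -0.0018]
 [-0.0005 -0.0004]
 [-0.0001  0.0008]
 [-0.0002  0.0013]]
block [[-0.0133  0.0636]
 [-0.0006 -0.0617]
 [-0.0847 -0.0704]
 [-0.0973  0.0537]] [-0.049  -0.0037] [0.126  0.0846 0.1248 0.0845]
yaw 0.10154315107516605 0.10098326696548134
knob [[-0.0699  0.1284]] pin [[0.0023 0.108 ]]
[[ 0.4363 -0.0438  0.0754]
 [ 0.5547  0.0292  0.1035]
 [ 0.5381  0.1628  0.1296]
 [ 0.6784  0.0581  0.0781]]
key [[-0.1677 -0.08  ]] [[ 0.4359 -0.045   0.0754]]
others [[ 0.6561 -0.1687  0.1044]
 [ 0.4945 -0.1816  0.0029]
 [ 0.4632  0.2351  0.0704]] [[ 0.0548 -0.1994]
 [-0.1064 -0.2155]
 [-0.1459  0.2005]]
fence ends [[ 0.0954  0.0881]
 [ 0.0963 -0.0422]
 [-0.0897  0.091 ]
 [ 0.0373 -0.0485]]
```

```bash
cat >> h.py <<'E'
import json
T=np.array([.6051,.0318]);TH=-.01945
Q=np.array([[np.cos(TH),-np.sin(TH)],[np.sin(TH),np.cos(TH)]])
def state():
    o=env.get_obs();M=rot(o['eef_rot']);s=Q.T@(np.array(o['eef_pos'])[:2]-T)
    print('t %.2f shaker %s z %.4f yaw %.1f F %s w %.2f'%(o['t'],np.round(s*1e3,1),o['eef_pos'][2],np.degrees(np.arctan2(M[1,0],M[0,0])-TH),np.round(o['force'],1),o['gripper_width']),'tilt',np.round(M[:2,2],3),'j',np.round(o['joints'],2))
    return o,M
def plan(way):
    """way: list of (x_mm,y_mm,z_m,yaw_deg shaker,rows); straight lines, tool down"""
    o,M=state();p=np.array(o['eef_pos'])
    for x,y,z,yaw,n in way:
        e=np.r_[T+Q@[x/1e3,y/1e3],z];a=np.radians(yaw)+TH
        G=np.array([[np.cos(a),np.sin(a),0],[np.sin(a),-np.cos(a),0],[0,0,-1]])
        rv=R.from_matrix(M.T@G).as_rotvec();p0,M0=p,M
        for k in range(n):
            off=M.T@((e-p0)/n)/.04; rr=rv/n
            print(json.dumps({"offset":[round(float(v),2)+0. for v in off],"rot":[round(float(v),2)+0. for v in np.degrees(rr)/6]}),end=',\n' if k%10==9 else ', ')
            p=p+(e-p0)/n; M=M@R.from_rotvec(rr).as_matrix()
    print()
E
python3 -c "
from h import *
plan([(-49,-105,.2,90,20)])"
```

```text
t 0.10 shaker [-429.1  581.6] z 0.2046 yaw 164.3 F [-0.1 -0.5 -0.4] w 1.00 tilt [-0.001 -0.002] j [-1.3   0.62 -0.01  1.42  0.01  1.1  -0.04]
{"offset": [-0.69, -0.7, 0.01], "rot": [0.0, 0.0, 0.62]}, {"offset": [-0.73, -0.65, 0.01], "rot": [0.0, 0.0, 0.62]}, {"offset": [-0.77, -0.6, 0.01], "rot": [0.0, 0.0, 0.62]}, {"offset": [-0.81, -0.55, 0.01], "rot": [0.0, 0.0, 0.62]}, {"offset": [-0.85, -0.5, 0.01], "rot": [0.0, 0.0, 0.62]}, {"offset": [-0.88, -0.44, 0.01], "rot": [0.0, 0.0, 0.62]}, {"offset": [-0.9, -0.38, 0.01], "rot": [0.0, 0.0, 0.62]}, {"offset": [-0.93, -0.33, 0.01], "rot": [0.0, 0.0, 0.62]}, {"offset": [-0.94, -0.26, 0.01], "rot": [0.0, 0.0, 0.62]}, {"offset": [-0.96, -0.2, 0.01], "rot": [0.0, 0.0, 0.62]},
{"offset": [-0.97, -0.14, 0.01], "rot": [0.0, 0.0, 0.62]}, {"offset": [-0.98, -0.08, 0.01], "rot": [0.0, 0.0, 0.62]}, {"offset": [-0.98, -0.01, 0.01], "rot": [0.0, 0.0, 0.62]}, {"offset": [-0.98, 0.05, 0.01], "rot": [0.0, 0.0, 0.62]}, {"offset": [-0.97, 0.11, 0.01], "rot": [0.0, 0.0, 0.62]}, {"offset": [-0.96, 0.18, 0.01], "rot": [0.0, 0.0, 0.62]}, {"offset": [-0.95, 0.24, 0.01], "rot": [0.0, 0.0, 0.62]}, {"offset": [-0.93, 0.3, 0.01], "rot": [0.0, 0.0, 0.62]}, {"offset": [-0.91, 0.36, 0.01], "rot": [0.0, 0.0, 0.62]}, {"offset": [-0.89, 0.42, 0.01], "rot": [0.0, 0.0, 0.62]},
```

Request:
move_arm --steps '[{"offset":[-0.69,-0.7,0],"rot":[0,0,0.62]},{"offset":[-0.73,-0.65,0],"rot":[0,0,0.62]},{"offset":[-0.77,-0.6,0],"rot":[0,0,0.62]},{"offset":[-0.81,-0.55,0],"rot":[0,0,0.62]},{"offset":[-0.85,-0.5,0],"rot":[0,0,0.62]},{"offset":[-0.88,-0.44,0],"rot":[0,0,0.62]},{"offset":[-0.9,-0.38,0],"rot":[0,0,0.62]},{"offset":[-0.93,-0.33,0],"rot":[0,0,0.62]},{"offset":[-0.94,-0.26,0],"rot":[0,0,0.62]},{"offset":[-0.96,-0.2,0],"rot":[0,0,0.62]}]' --grip 0

```text
t: 0.93
eef_pos: [0.3713, 0.2738, 0.2056]
eef_rot: [-0.0, 0.455, 0.89, -0.0]
force: [1.3, -0.1, -0.8]
gripper_width: 0.496
grip_force: 0.0
```

Request:
move_arm --steps '[{"offset":[-0.97,-0.14,0],"rot":[0,0,0.62]},{"offset":[-0.98,-0.08,0],"rot":[0,0,0.62]},{"offset":[-0.98,0,0],"rot":[0,0,0.62]},{"offset":[-0.98,0.05,0],"rot":[0,0,0.62]},{"offset":[-0.97,0.11,0],"rot":[0,0,0.62]},{"offset":[-0.96,0.18,0],"rot":[0,0,0.62]},{"offset":[-0.95,0.24,0],"rot":[0,0,0.62]},{"offset":[-0.93,0.3,0],"rot":[0,0,0.62]},{"offset":[-0.91,0.36,0],"rot":[0,0,0.62]},{"offset":[-0.89,0.42,0],"rot":[0,0,0.62]}]'

```text
t: 1.77
eef_pos: [0.5547, -0.0722, 0.2054]
eef_rot: [-0.0, 0.715, 0.699, -0.0]
force: [-0.3, 0.8, 0.5]
gripper_width: 0.5
grip_force: 0.0
```

```bash
python3 -c "
from h import *
plan([(-49,-110,.15,90,4),(-49,-110,.088,90,6)])"
```

```text
t 1.77 shaker [ -48.4 -104.9] z 0.2054 yaw 89.8 F [-0.3  0.8  0.5] w 0.50 tilt [-0.001  0.   ] j [-0.19  0.5   0.43  1.7  -0.24  0.99  0.31]
{"offset": [-0.03, 0.0, 0.35], "rot": [0.0, 0.0, -0.01]}, {"offset": [-0.03, 0.0, 0.35], "rot": [0.0, 0.0, -0.01]}, {"offset": [-0.03, 0.0, 0.35], "rot": [0.0, 0.0, -0.01]}, {"offset": [-0.03, 0.0, 0.35], "rot": [0.0, 0.0, -0.01]}, {"offset": [0.0, 0.0, 0.26], "rot": [0.0, 0.0, 0.0]}, {"offset": [0.0, 0.0, 0.26], "rot": [0.0, 0.0, 0.0]}, {"offset": [0.0, 0.0, 0.26], "rot": [0.0, 0.0, 0.0]}, {"offset": [0.0, 0.0, 0.26], "rot": [0.0, 0.0, 0.0]}, {"offset": [0.0, 0.0, 0.26], "rot": [0.0, 0.0, 0.0]}, {"offset": [0.0, 0.0, 0.26], "rot": [0.0, 0.0, 0.0]},
```

Request:
move_arm --steps '[{"offset":[-0.03,0,0.35],"rot":[0,0,0]},{"offset":[-0.03,0,0.35],"rot":[0,0,0]},{"offset":[-0.03,0,0.35],"rot":[0,0,0]},{"offset":[-0.03,0,0.35],"rot":[0,0,0]},{"offset":[0,0,0.26],"rot":[0,0,0]},{"offset":[0,0,0.26],"rot":[0,0,0]},{"offset":[0,0,0.26],"rot":[0,0,0]},{"offset":[0,0,0.26],"rot":[0,0,0]},{"offset":[0,0,0.26],"rot":[0,0,0]},{"offset":[0,0,0.26],"rot":[0,0,0]}]'

```text
t: 2.6
eef_pos: [0.5545, -0.0753, 0.0865]
eef_rot: [0.0, 0.714, 0.7, 0.0]
force: [0.3, 0.6, 0.9]
gripper_width: 0.5
grip_force: 0.0
```

Request:
move_arm --steps '[{"offset":[0.12,0,0],"rot":[0,0,0]},{"offset":[0.12,0,0],"rot":[0,0,0]},{"offset":[0.12,0,0],"rot":[0,0,0]},{"offset":[0.12,0,0],"rot":[0,0,0]},{"offset":[0.12,0,0],"rot":[0,0,0]},{"offset":[0.12,0,0],"rot":[0,0,0]},{"offset":[0.12,0,0],"rot":[0,0,0]},{"offset":[0.12,0,0],"rot":[0,0,0]},{"offset":[0.12,0,0],"rot":[0,0,0]},{"offset":[0.12,0,0],"rot":[0,0,0]}]'

```text
t: 3.43
eef_pos: [0.5553, -0.027, 0.0874]
eef_rot: [0.0, 0.714, 0.7, 0.0]
force: [-0.1, 0.7, 0.3]
gripper_width: 0.503
grip_force: 0.0
```

```bash
python3 -c "
from h import *
state()
p,d=env.grab_frame('top');c=p[135:295,235:385,::-1]
cv2.imwrite('pics/c1.png',cv2.resize(c,None,fx=3.75,fy=3.75,interpolation=cv2.INTER_CUBIC))"
```

```text
t 3.43 shaker [-48.6 -59.7] z 0.0874 yaw 89.9 F [-0.1  0.7  0.3] w 0.50 tilt [ 0. -0.] j [-0.23  0.64  0.37  1.84 -0.34  0.72  0.31]
```

View pics/c1.png

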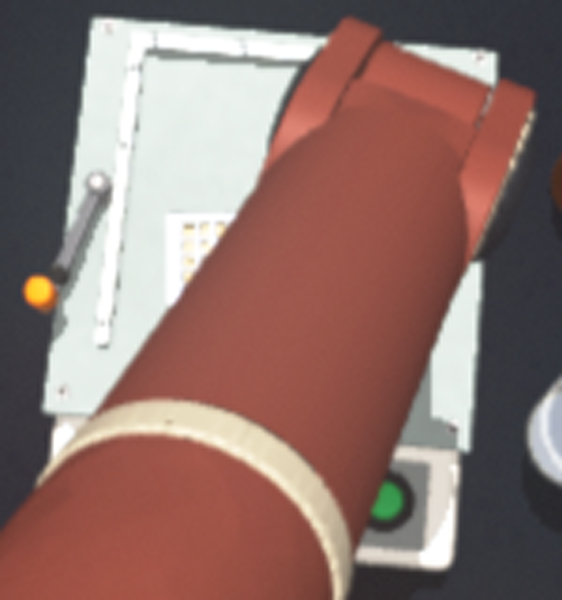

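The arm hides most of the view from above. The block's rear-left corner, at (167,213), has not moved, so I'll check the wrist and side cameras.

```bash
python3 -c "
from h import *
p,d=env.grab_frame('wrist');q,_=env.grab_frame('side');c=cv2.resize(q[160:270,220:410],(640,370),interpolation=cv2.INTER_CUBIC)
cv2.imwrite('pics/w1.png',cv2.resize(np.vstack([p,c]),None,fx=.77,fy=.77)[:,:,::-1])"
```

```text
(no output)
```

View pics/w1.png

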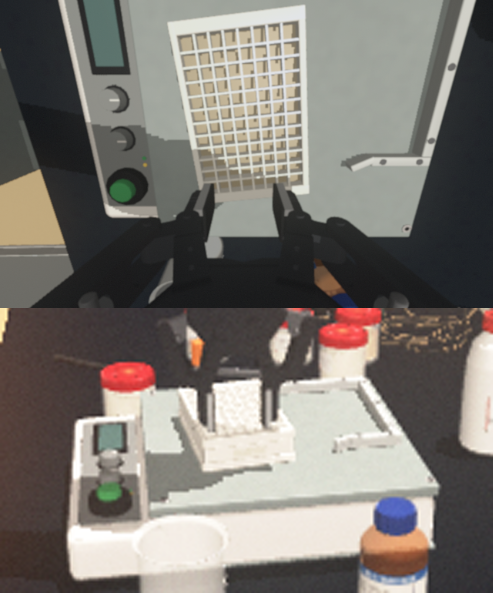

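The wrist view shows the block still skewed with the fingertips at its near edge. The visible block corners are about (169,24), (304,7) and (308,192). I'll measure them.

```bash
python3 -c "
from h import *
np.set_printoptions(precision=4,suppress=True)
c=env.camera_model('wrist');p,d=env.grab_frame('wrist')
S=lambda p:((np.asarray(p)[:,:2]-T)@Q*1e3).round(1)
uv=[(u/.77,v/.77) for u,v in [(169,24),(304,7),(308,192)]]
print(S(onplane(c,uv,.1095)), c['position'])
print('tips',world(c,d,[(int(u/.77),int(v/.77)) for u,v in [(206,190),(280,190),(206,205),(282,205)]]))
print('key',S(onplane(c,[(122/.77,189/.77)],.0754)))
"
```

```text
[[-95.5  54. ]
 [-13.5  62.9]
 [  0.2 -61. ]] [0.5556 0.0518 0.2577]
tips [[ 0.5293 -0.0142  0.1311]
 [ 0.578  -0.0149  0.1314]
 [ 0.5323 -0.0147  0.1491]
 [ 0.5764 -0.0151  0.1498]]
key [[-165.3  -76.2]]
```

```bash
python3 -c "
from h import *
np.set_printoptions(precision=4,suppress=True)
c=env.camera_model('wrist');p,d=env.grab_frame('wrist')
for u in (272,363):
  for v in range(232,262,4):
    print(u,v,world(c,d,[(u,v)])[0],p[v,u])
cv2.imwrite('pics/w2.png',cv2.resize(p[220:320,200:440],None,fx=3.3,fy=3.3,interpolation=cv2.INTER_CUBIC)[:,:,::-1])
"
```

```text
272 232 [ 0.5286 -0.0164  0.1107] [153 149 137]
272 236 [ 0.5272 -0.0223  0.1037] [119 108  87]
272 240 [ 0.5308 -0.0148  0.1242] [92 91 87]
272 244 [ 0.5315 -0.0147  0.129 ] [64 63 60]
272 248 [ 0.5322 -0.0146  0.1335] [42 41 39]
272 252 [ 0.5326 -0.0154  0.1362] [39 39 38]
272 256 [ 0.5326 -0.017   0.1372] [39 38 36]
272 260 [ 0.5325 -0.0191  0.1374] [37 37 34]
363 232 [ 0.5826 -0.0207  0.1039] [122 112  91]
363 236 [ 0.5821 -0.0216  0.1074] [130 126 116]
363 240 [ 0.5792 -0.0156  0.1246] [102 101  96]
363 244 [ 0.5784 -0.0155  0.1295] [101 100  95]
363 248 [ 0.5778 -0.0157  0.1332] [98 97 93]
363 252 [ 0.577  -0.0154  0.1378] [83 83 79]
363 256 [ 0.5765 -0.0156  0.1413] [53 52 50]
363 260 [ 0.576  -0.0161  0.1441] [46 45 43]
```

View pics/w2.png

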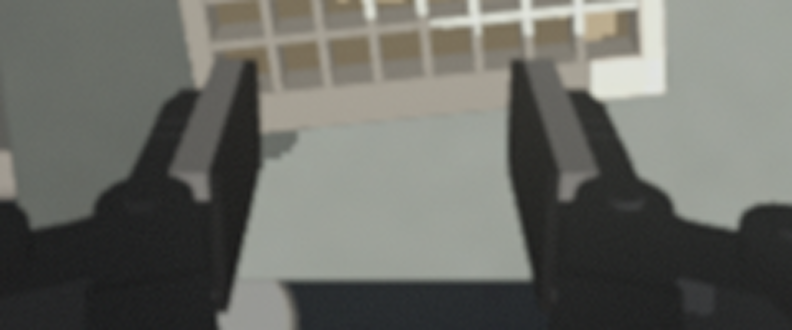

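The pads' lower ends are at z≈0.12, above the block top, so the half-open tips sit well above the TCP. I'll retreat, go lower and check.

Request:
move_arm --steps '[{"offset":[-0.25,0,0],"rot":[0,0,0]},{"offset":[-0.25,0,0],"rot":[0,0,0]},{"offset":[-0.25,0,0],"rot":[0,0,0]},{"offset":[-0.25,0,0],"rot":[0,0,0]},{"offset":[0,0,0.1],"rot":[0,0,0]},{"offset":[0,0,0.1],"rot":[0,0,0]},{"offset":[0,0,0.1],"rot":[0,0,0]},{"offset":[0,0,0.1],"rot":[0,0,0]},{"offset":[0,0,0.1],"rot":[0,0,0]},{"offset":[0,0,0],"rot":[0,0,0]}]'

```text
t: 4.52
eef_pos: [0.5538, -0.0666, 0.0661]
eef_rot: [-0.001, 0.714, 0.7, -0.001]
force: [-0.2, 0.6, -0.0]
gripper_width: 0.5
grip_force: 0.0
```

```bash
python3 -c "
from h import *
np.set_printoptions(precision=4,suppress=True)
state()
c=env.camera_model('wrist');p,d=env.grab_frame('wrist')
for u in (272,363):
  for v in range(228,256,4):
    print(u,v,world(c,d,[(u,v)])[0],p[v,u])
cv2.imwrite('pics/w3.png',cv2.resize(p[150:320,160:480],None,fx=2.5,fy=2.5,interpolation=cv2.INTER_CUBIC)[:,:,::-1])
"
```

```text
t 4.52 shaker [-49.4 -99.4] z 0.0661 yaw 90.0 F [-0.2  0.6 -0. ] w 0.50 tilt [-0.002  0.001] j [-0.14  0.67  0.35  1.85 -0.35  0.68  0.39]
272 228 [ 0.5256 -0.0571  0.0804] [104 107 101]
272 232 [ 0.5255 -0.0597  0.0806] [104 106 101]
272 236 [ 0.5253 -0.0624  0.0805] [101 105  98]
272 240 [ 0.5293 -0.054   0.103 ] [88 87 84]
272 244 [ 0.53   -0.0542  0.1073] [62 62 59]
272 248 [ 0.5307 -0.0541  0.1118] [42 41 39]
272 252 [ 0.5312 -0.0544  0.1153] [35 36 34]
363 228 [ 0.5815 -0.0583  0.08  ] [104 109 102]
363 232 [ 0.5816 -0.061   0.0801] [105 109 102]
363 236 [ 0.5815 -0.0632  0.081 ] [103 106 100]
363 240 [ 0.5777 -0.0549  0.1031] [100  99  95]
363 244 [ 0.577  -0.055   0.1075] [99 98 95]
363 248 [ 0.5762 -0.0546  0.1125] [95 94 90]
363 252 [ 0.5757 -0.0549  0.116 ] [79 79 75]
```

View pics/w3.png

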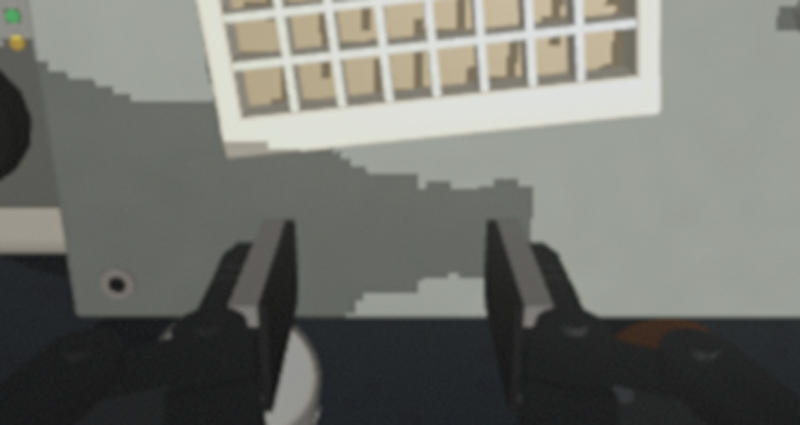

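Request:
move_arm --steps '[{"offset":[0,0,0.08],"rot":[0,0,0]},{"offset":[0,0,0.08],"rot":[0,0,0]},{"offset":[0,0,0.06],"rot":[0,0,0]},{"offset":[0.12,0,0],"rot":[0,0,0]},{"offset":[0.12,0,0],"rot":[0,0,0]},{"offset":[0.12,0,0],"rot":[0,0,0]},{"offset":[0.12,0,0],"rot":[0,0,0]},{"offset":[0.12,0,0],"rot":[0,0,0]},{"offset":[0.12,0,0],"rot":[0,0,0]},{"offset":[0.12,0,0],"rot":[0,0,0]}]'

```text
t: 5.4
eef_pos: [0.5551, -0.0335, 0.0586]
eef_rot: [0.0, 0.714, 0.7, -0.0]
force: [-0.2, -0.8, -0.6]
gripper_width: 0.501
grip_force: 0.4
```

```bash
cat >> h.py <<'E'
def blk(n='wrist',show=None):
    """block top rectangle from depth band, shaker mm"""
    c=env.camera_model(n);p,d=env.grab_frame(n)
    K=np.array(c['intrinsics']);v,u=np.mgrid[:400,:640]
    P=np.stack([(u-K[0,2])*d/K[0,0],-(v-K[1,2])*d/K[1,1],-d],-1)@rot(c['attitude']).T+c['position']
    s=(P[...,:2]-T)@Q*1e3
    m=(abs(P[...,2]-.1095)<.004)&(d>0)&(p.min(2)>115)&(s[...,0]>-140)&(s[...,0]<115)&(abs(s[...,1])<110)
    m=cv2.morphologyEx(m.astype(np.uint8),cv2.MORPH_OPEN,np.ones((3,3)))
    q=s[m>0].astype(np.float32)
    (cx,cy),(w,h),a=cv2.minAreaRect(q);print(n,'block',len(q),round(cx,1),round(cy,1),'size',round(w,1),round(h,1),'ang',round(a,1),'bounds',q.min(0).round(1),q.max(0).round(1))
    return p
E
python3 -c "
from h import *
state();blk()"
```

```text
t 5.40 shaker [-48.7 -66.3] z 0.0586 yaw 90.0 F [-0.2 -0.8 -0.6] w 0.50 tilt [-0. -0.] j [-0.2   0.68  0.35  1.86 -0.36  0.66  0.34]
wrist block 23080 -43.8 -1.0 size 83.8 108.5 ang 2.0 bounds [-87.3 -54.5] [-0.2 51.9]
```

Request:
move_arm --steps '[{"offset":[0.1,0,0],"rot":[0,0,0]},{"offset":[0.1,0,0],"rot":[0,0,0]},{"offset":[0.1,0,0],"rot":[0,0,0]},{"offset":[0.08,0,0],"rot":[0,0,0]},{"offset":[0.05,0,0],"rot":[0,0,0]},{"offset":[0.03,0,0],"rot":[0,0,0]},{"offset":[0.03,0,0],"rot":[0,0,0]},{"offset":[0.02,0,0],"rot":[0,0,0]},{"offset":[0,0,0],"rot":[0,0,0]},{"offset":[0,0,0],"rot":[0,0,0]}]'

```text
t: 6.28
eef_pos: [0.5556, -0.0134, 0.0585]
eef_rot: [-0.0, 0.714, 0.7, 0.0]
force: [0.8, -0.7, 0.9]
gripper_width: 0.502
grip_force: 0.1
```

```bash
python3 -c "
from h import *
state();blk()"
```

```text
t 6.28 shaker [-48.6 -46.1] z 0.0585 yaw 89.9 F [ 0.8 -0.7  0.9] w 0.50 tilt [-0.  0.] j [-0.24  0.68  0.35  1.86 -0.36  0.66  0.31]
wrist block 22636 -42.1 18.3 size 106.9 84.1 ang 90.0 bounds [-84.2 -35.1] [-0.1 71.8]
```

Request:
move_arm --steps '[{"offset":[0.02,0,0],"rot":[0,0,0]},{"offset":[0.02,0,0],"rot":[0,0,0]},{"offset":[0.02,0,0],"rot":[0,0,0]},{"offset":[0.02,0,0],"rot":[0,0,0]},{"offset":[0,0,0],"rot":[0,0,0]},{"offset":[0,0,0],"rot":[0,0,0]},{"offset":[0,0,0],"rot":[0,0,0]},{"offset":[0,0,0],"rot":[0,0,0]},{"offset":[0,0,0],"rot":[0,0,0]},{"offset":[0,0,0],"rot":[0,0,0]}]'

```text
t: 7.17
eef_pos: [0.5557, -0.013, 0.0586]
eef_rot: [0.001, 0.715, 0.699, -0.001]
force: [-0.3, -5.6, -1.2]
gripper_width: 0.505
grip_force: 2.7
```

```bash
python3 -c "
from h import *
state();plan([(-50,-75,.0585,90,2),(-75,-75,.16,90,4),(-115,0,.16,0,16),(-122,20,.16,0,2),(-122,20,.057,0,6)])"
```

```text
t 7.17 shaker [-48.5 -45.8] z 0.0586 yaw 89.9 F [-0.3 -5.6 -1.2] w 0.50 tilt [ 0.001 -0.003] j [-0.24  0.68  0.35  1.86 -0.36  0.66  0.31]
t 7.17 shaker [-48.5 -45.8] z 0.0586 yaw 89.9 F [-0.3 -5.6 -1.2] w 0.50 tilt [ 0.001 -0.003] j [-0.24  0.68  0.35  1.86 -0.36  0.66  0.31]
{"offset": [-0.37, -0.02, 0.0], "rot": [0.0, 0.02, -0.01]}, {"offset": [-0.37, -0.02, 0.0], "rot": [0.0, 0.02, -0.01]}, {"offset": [0.0, -0.16, -0.63], "rot": [0.0, 0.0, 0.0]}, {"offset": [0.0, -0.16, -0.63], "rot": [0.0, 0.0, 0.0]}, {"offset": [0.0, -0.16, -0.63], "rot": [0.0, 0.0, 0.0]}, {"offset": [0.0, -0.16, -0.63], "rot": [0.0, 0.0, 0.0]}, {"offset": [0.12, -0.06, 0.0], "rot": [0.0, 0.0, 0.94]}, {"offset": [0.11, -0.07, 0.0], "rot": [0.0, 0.0, 0.94]}, {"offset": [0.1, -0.08, 0.0], "rot": [0.0, 0.0, 0.94]}, {"offset": [0.09, -0.09, 0.0], "rot": [0.0, 0.0, 0.94]}, {"offset": [0.08, -0.1, 0.0], "rot": [0.0, 0.0, 0.94]}, {"offset": [0.07, -0.11, 0.0], "rot": [0.0, 0.0, 0.94]}, {"offset": [0.06, -0.12, 0.0], "rot": [0.0, 0.0, 0.94]}, {"offset": [0.05, -0.12, 0.0], "rot": [0.0, 0.0, 0.94]}, {"offset": [0.04, -0
[... 176 characters left out ...]
.0], "rot": [0.0, 0.0, 0.94]}, {"offset": [-0.01, -0.13, 0.0], "rot": [0.0, 0.0, 0.94]}, {"offset": [-0.03, -0.13, 0.0], "rot": [0.0, 0.0, 0.94]}, {"offset": [-0.04, -0.13, 0.0], "rot": [0.0, 0.0, 0.94]}, {"offset": [-0.05, -0.12, 0.0], "rot": [0.0, 0.0, 0.94]}, {"offset": [-0.09, -0.25, 0.0], "rot": [0.0, 0.0, 0.0]}, {"offset": [-0.09, -0.25, 0.0], "rot": [0.0, 0.0, 0.0]}, {"offset": [0.0, 0.0, 0.43], "rot": [0.0, 0.0, 0.0]}, {"offset": [0.0, 0.0, 0.43], "rot": [0.0, 0.0, 0.0]}, {"offset": [0.0, 0.0, 0.43], "rot": [0.0, 0.0, 0.0]}, {"offset": [0.0, 0.0, 0.43], "rot": [0.0, 0.0, 0.0]}, {"offset": [0.0, 0.0, 0.43], "rot": [0.0, 0.0, 0.0]}, {"offset": [0.0, 0.0, 0.43], "rot": [0.0, 0.0, 0.0]},
```

Request:
move_arm --steps '[{"offset":[-0.37,0,0],"rot":[0,0,0]},{"offset":[-0.37,0,0],"rot":[0,0,0]},{"offset":[0,-0.16,-0.63],"rot":[0,0,0]},{"offset":[0,-0.16,-0.63],"rot":[0,0,0]},{"offset":[0,-0.16,-0.63],"rot":[0,0,0]},{"offset":[0,-0.16,-0.63],"rot":[0,0,0]},{"offset":[0.12,-0.06,0],"rot":[0,0,0.94]},{"offset":[0.11,-0.07,0],"rot":[0,0,0.94]},{"offset":[0.1,-0.08,0],"rot":[0,0,0.94]},{"offset":[0.09,-0.09,0],"rot":[0,0,0.94]}]'

```text
t: 8.0
eef_pos: [0.5201, -0.0191, 0.1596]
eef_rot: [-0.001, 0.839, 0.545, 0.001]
force: [-0.1, 0.1, -0.5]
gripper_width: 0.501
grip_force: 0.0
```

Request:
move_arm --steps '[{"offset":[0.08,-0.1,0],"rot":[0,0,0.94]},{"offset":[0.07,-0.11,0],"rot":[0,0,0.94]},{"offset":[0.06,-0.12,0],"rot":[0,0,0.94]},{"offset":[0.05,-0.12,0],"rot":[0,0,0.94]},{"offset":[0.04,-0.13,0],"rot":[0,0,0.94]},{"offset":[0.03,-0.13,0],"rot":[0,0,0.94]},{"offset":[0.01,-0.13,0],"rot":[0,0,0.94]},{"offset":[0,-0.13,0],"rot":[0,0,0.94]},{"offset":[-0.01,-0.13,0],"rot":[0,0,0.94]},{"offset":[-0.03,-0.13,0],"rot":[0,0,0.94]}]'

```text
t: 8.83
eef_pos: [0.4961, 0.0278, 0.1592]
eef_rot: [-0.001, 0.996, 0.084, -0.0]
force: [-0.1, -0.5, 0.4]
gripper_width: 0.501
grip_force: 0.0
```

```bash
python3 -c "
from h import *
plan([(-122,20,.16,0,4),(-122,20,.057,0,6)])"
```

```text
t 8.83 shaker [-108.9   -6.1] z 0.1592 yaw 10.8 F [-0.1 -0.5  0.4] w 0.50 tilt [-0.     0.002] j [-0.65  0.56  0.84  1.93 -0.54  0.89 -0.93]
{"offset": [-0.05, -0.18, 0.0], "rot": [0.0, 0.0, 0.45]}, {"offset": [-0.06, -0.17, 0.0], "rot": [0.0, 0.0, 0.45]}, {"offset": [-0.07, -0.17, 0.0], "rot": [0.0, 0.0, 0.45]}, {"offset": [-0.07, -0.17, 0.0], "rot": [0.0, 0.0, 0.45]}, {"offset": [0.0, 0.0, 0.43], "rot": [0.0, 0.0, 0.0]}, {"offset": [0.0, 0.0, 0.43], "rot": [0.0, 0.0, 0.0]}, {"offset": [0.0, 0.0, 0.43], "rot": [0.0, 0.0, 0.0]}, {"offset": [0.0, 0.0, 0.43], "rot": [0.0, 0.0, 0.0]}, {"offset": [0.0, 0.0, 0.43], "rot": [0.0, 0.0, 0.0]}, {"offset": [0.0, 0.0, 0.43], "rot": [0.0, 0.0, 0.0]},
```

Request:
move_arm --steps '[{"offset":[-0.05,-0.18,0],"rot":[0,0,0.45]},{"offset":[-0.06,-0.17,0],"rot":[0,0,0.45]},{"offset":[-0.07,-0.17,0],"rot":[0,0,0.45]},{"offset":[-0.07,-0.17,0],"rot":[0,0,0.45]},{"offset":[0,0,0.43],"rot":[0,0,0]},{"offset":[0,0,0.43],"rot":[0,0,0]},{"offset":[0,0,0.43],"rot":[0,0,0]},{"offset":[0,0,0.43],"rot":[0,0,0]},{"offset":[0,0,0.43],"rot":[0,0,0]},{"offset":[0,0,0.43],"rot":[0,0,0]}]'

```text
t: 9.67
eef_pos: [0.4834, 0.0541, 0.0552]
eef_rot: [-0.001, 1.0, -0.008, -0.0]
force: [0.0, 1.0, 0.2]
gripper_width: 0.502
grip_force: 0.0
```

Request:
move_arm --steps '[{"offset":[0.15,0,0],"rot":[0,0,0]},{"offset":[0.15,0,0],"rot":[0,0,0]},{"offset":[0.15,0,0],"rot":[0,0,0]},{"offset":[0.15,0,0],"rot":[0,0,0]},{"offset":[0.15,0,0],"rot":[0,0,0]},{"offset":[0.15,0,0],"rot":[0,0,0]},{"offset":[0.15,0,0],"rot":[0,0,0]},{"offset":[0.15,0,0],"rot":[0,0,0]},{"offset":[0.15,0,0],"rot":[0,0,0]},{"offset":[0.15,0,0],"rot":[0,0,0]}]'

```text
t: 10.5
eef_pos: [0.544, 0.0517, 0.0561]
eef_rot: [-0.0, 1.0, -0.008, -0.0]
force: [-1.2, -0.2, 0.7]
gripper_width: 0.501
grip_force: 0.4
```

```bash
python3 -c "
from h import *
state();blk();plan([(-10,24,.057,0,8)])"
```

```text
t 10.50 shaker [-61.4  18.7] z 0.0561 yaw 0.2 F [-1.2 -0.2  0.7] w 0.50 tilt [-0.  0.] j [-0.59  0.77  0.74  1.9  -0.74  0.77 -1.01]
wrist block 30788 -10.4 38.2 size 86.8 143.2 ang 0.2 bounds [-53.8 -33.4] [ 33.3 109.8]
t 10.55 shaker [-59.7  18.6] z 0.0562 yaw 0.2 F [1.6 0.1 0.5] w 0.50 tilt [ 0.002 -0.001] j [-0.59  0.77  0.74  1.89 -0.74  0.77 -1.01]
{"offset": [0.16, -0.02, 0.0], "rot": [0.0, 0.0, 0.0]}, {"offset": [0.16, -0.02, 0.0], "rot": [0.0, 0.0, 0.0]}, {"offset": [0.16, -0.02, 0.0], "rot": [0.0, 0.0, 0.0]}, {"offset": [0.16, -0.02, 0.0], "rot": [0.0, 0.0, 0.0]}, {"offset": [0.16, -0.02, 0.0], "rot": [0.0, 0.0, 0.0]}, {"offset": [0.16, -0.02, 0.0], "rot": [0.0, 0.0, 0.0]}, {"offset": [0.16, -0.02, 0.0], "rot": [0.0, 0.0, 0.0]}, {"offset": [0.16, -0.02, 0.0], "rot": [0.0, 0.0, 0.0]},
```

Request:
move_arm --steps '[{"offset":[0.16,0,0],"rot":[0,0,0]},{"offset":[0.16,0,0],"rot":[0,0,0]},{"offset":[0.16,0,0],"rot":[0,0,0]},{"offset":[0.16,0,0],"rot":[0,0,0]},{"offset":[0.16,0,0],"rot":[0,0,0]},{"offset":[0.16,0,0],"rot":[0,0,0]},{"offset":[0.12,0,0],"rot":[0,0,0]},{"offset":[0.08,0,0],"rot":[0,0,0]},{"offset":[0.06,0,0],"rot":[0,0,0]},{"offset":[0.05,0,0],"rot":[0,0,0]}]'

```text
t: 11.38
eef_pos: [0.5944, 0.0507, 0.0561]
eef_rot: [0.0, 1.0, -0.008, -0.0]
force: [-1.2, -0.9, 0.0]
gripper_width: 0.499
grip_force: 0.4
```

Request:
move_arm --steps '[{"offset":[0.04,0,0],"rot":[0,0,0]},{"offset":[0.04,0,0],"rot":[0,0,0]},{"offset":[0.03,0,0],"rot":[0,0,0]},{"offset":[0.02,0,0],"rot":[0,0,0]},{"offset":[0.02,0,0],"rot":[0,0,0]},{"offset":[0.02,0,0],"rot":[0,0,0]},{"offset":[0,0,0],"rot":[0,0,0]},{"offset":[0,0,0],"rot":[0,0,0]},{"offset":[0,0,0],"rot":[0,0,0]},{"offset":[0,0,0],"rot":[0,0,0]}]'

```text
t: 12.22
eef_pos: [0.6013, 0.0507, 0.0562]
eef_rot: [0.0, 1.0, -0.008, 0.0]
force: [-0.6, 0.2, -0.0]
gripper_width: 0.499
grip_force: 0.1
```

```bash
python3 -c "
from h import *
state();blk()"
```

```text
t 12.22 shaker [-4.1 18.8] z 0.0562 yaw 0.2 F [-0.6  0.2 -0. ] w 0.50 tilt [ 0. -0.] j [-0.55  0.84  0.75  1.73 -0.73  0.87 -1.06]
wrist block 30681 46.0 38.5 size 88.2 143.4 ang 0.4 bounds [  1.4 -33.2] [ 90.1 110. ]
```

Almost home. I'll push slowly until the force rises.

Request:
move_arm --steps '[{"offset":[0.02,0,0],"rot":[0,0,0]},{"offset":[0.02,0,0],"rot":[0,0,0]},{"offset":[0.02,0,0],"rot":[0,0,0]},{"offset":[0.02,0,0],"rot":[0,0,0]},{"offset":[0.02,0,0],"rot":[0,0,0]},{"offset":[0.02,0,0],"rot":[0,0,0]},{"offset":[0,0,0],"rot":[0,0,0]},{"offset":[0,0,0],"rot":[0,0,0]},{"offset":[0,0,0],"rot":[0,0,0]},{"offset":[0,0,0],"rot":[0,0,0]}]'

```text
t: 13.1
eef_pos: [0.6062, 0.0506, 0.0562]
eef_rot: [0.0, 1.0, -0.008, 0.0]
force: [-0.8, -0.2, -0.4]
gripper_width: 0.492
grip_force: 0.0
```

```bash
python3 -c "
from h import *
state();p=blk()
cv2.imwrite('pics/w4.png',p[:,:,::-1])"
```

```text
t 13.10 shaker [ 0.7 18.8] z 0.0562 yaw 0.2 F [-0.8 -0.2 -0.4] w 0.49 tilt [ 0.001 -0.   ] j [-0.54  0.84  0.75  1.72 -0.72  0.88 -1.06]
wrist block 30761 48.4 38.5 size 93.4 143.5 ang 0.5 bounds [  1. -33.] [ 95.  109.9]
```

View pics/w4.png

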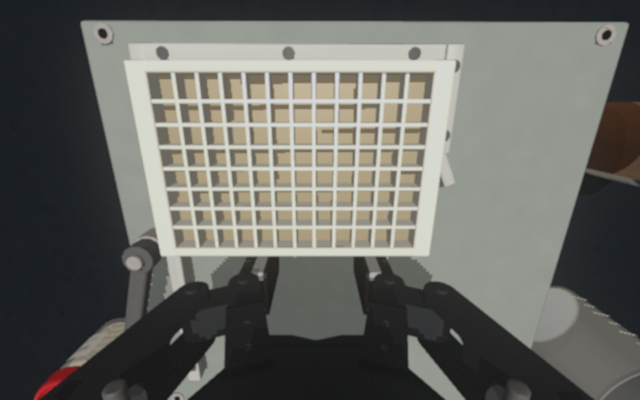

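The block is inside the nest with its rear edge along the stop at row ~60. The force is still low, so I'll push a bit further.

Request:
move_arm --steps '[{"offset":[0.02,0,0],"rot":[0,0,0]},{"offset":[0.02,0,0],"rot":[0,0,0]},{"offset":[0.02,0,0],"rot":[0,0,0]},{"offset":[0.02,0,0],"rot":[0,0,0]},{"offset":[0,0,0],"rot":[0,0,0]},{"offset":[0,0,0],"rot":[0,0,0]},{"offset":[0,0,0],"rot":[0,0,0]},{"offset":[0,0,0],"rot":[0,0,0]},{"offset":[0,0,0],"rot":[0,0,0]},{"offset":[0,0,0],"rot":[0,0,0]}]'

```text
t: 13.98
eef_pos: [0.6064, 0.0507, 0.0555]
eef_rot: [-0.0, 1.0, -0.009, -0.003]
force: [-6.6, 0.5, 1.4]
gripper_width: 0.503
grip_force: 2.9
```

```bash
python3 -c "
from h import *
state();blk()"
```

```text
t 13.98 shaker [ 0.9 18.9] z 0.0555 yaw 0.1 F [-6.6  0.5  1.4] w 0.50 tilt [-0.006  0.001] j [-0.54  0.85  0.75  1.71 -0.72  0.89 -1.07]
wrist block 31544 48.5 38.5 size 94.0 143.2 ang 0.1 bounds [  1.4 -33.1] [ 95.6 110. ]
```

Home: 6.6 N and no further travel. Next is the latch, so I'll retreat, raise, shut the fingers and go outside the knob.

```bash
python3 -c "
from h import *
plan([(-35,19,.056,0,3),(-35,19,.2,0,5),(-60,168,.2,74.5,14)])"
```

```text
t 14.03 shaker [ 0.9 18.9] z 0.0555 yaw 0.1 F [-5.4 -0.4  2.8] w 0.50 tilt [-0.006  0.001] j [-0.54  0.85  0.75  1.71 -0.72  0.89 -1.07]
{"offset": [-0.3, 0.0, 0.0], "rot": [0.0, 0.02, 0.01]}, {"offset": [-0.3, 0.0, 0.0], "rot": [0.0, 0.02, 0.01]}, {"offset": [-0.3, 0.0, 0.0], "rot": [0.0, 0.02, 0.01]}, {"offset": [0.0, 0.0, -0.72], "rot": [0.0, 0.0, 0.0]}, {"offset": [0.0, 0.0, -0.72], "rot": [0.0, 0.0, 0.0]}, {"offset": [0.0, 0.0, -0.72], "rot": [0.0, 0.0, 0.0]}, {"offset": [0.0, 0.0, -0.72], "rot": [0.0, 0.0, 0.0]}, {"offset": [0.0, 0.0, -0.72], "rot": [0.0, 0.0, 0.0]}, {"offset": [-0.04, -0.27, 0.0], "rot": [0.0, 0.0, -0.89]}, {"offset": [-0.02, -0.27, 0.0], "rot": [0.0, 0.0, -0.89]}, {"offset": [0.01, -0.27, 0.0], "rot": [0.0, 0.0, -0.89]}, {"offset": [0.03, -0.27, 0.0], "rot": [0.0, 0.0, -0.89]}, {"offset": [0.05, -0.26, 0.0], "rot": [0.0, 0.0, -0.89]}, {"offset": [0.08, -0.26, 0.0], "rot": [0.0, 0.0, -0.89]}, {"offset": [0.1, -0.25, 0.0], "rot": [0.0, 0.0, -0.89]}, {"offset": [0.13, -0.24, 0.0], "rot": [0.0, 0.0, -0.89]}, {"offset": [0.15, -0.23, 0.0], "rot": [0.0, 0.0, -0.89]}, {"offset": [0.17, -0.21, 0.0], "rot": [0.0, 0.0, -0.89]},
{"offset": [0.19, -0.2, 0.0], "rot": [0.0, 0.0, -0.89]}, {"offset": [0.2, -0.18, 0.0], "rot": [0.0, 0.0, -0.89]}, {"offset": [0.22, -0.16, 0.0], "rot": [0.0, 0.0, -0.89]}, {"offset": [0.23, -0.14, 0.0], "rot": [0.0, 0.0, -0.89]},
```

Request:
move_arm --steps '[{"offset":[-0.3,0,0],"rot":[0,0,0]},{"offset":[-0.3,0,0],"rot":[0,0,0]},{"offset":[-0.3,0,0],"rot":[0,0,0]},{"offset":[0,0,-0.72],"rot":[0,0,0]},{"offset":[0,0,-0.72],"rot":[0,0,0]},{"offset":[0,0,-0.72],"rot":[0,0,0]},{"offset":[0,0,-0.72],"rot":[0,0,0]},{"offset":[0,0,-0.72],"rot":[0,0,0]},{"offset":[-0.04,-0.27,0],"rot":[0,0,-0.89]},{"offset":[-0.02,-0.27,0],"rot":[0,0,-0.89]}]'

```text
t: 14.87
eef_pos: [0.5725, 0.0716, 0.2029]
eef_rot: [0.001, 0.996, 0.086, 0.004]
force: [-0.1, 0.6, -0.3]
gripper_width: 0.495
grip_force: 0.0
```

Request:
move_arm --steps '[{"offset":[0.01,-0.27,0],"rot":[0,0,-0.89]},{"offset":[0.03,-0.27,0],"rot":[0,0,-0.89]},{"offset":[0.05,-0.26,0],"rot":[0,0,-0.89]},{"offset":[0.08,-0.26,0],"rot":[0,0,-0.89]},{"offset":[0.1,-0.25,0],"rot":[0,0,-0.89]},{"offset":[0.13,-0.24,0],"rot":[0,0,-0.89]},{"offset":[0.15,-0.23,0],"rot":[0,0,-0.89]},{"offset":[0.17,-0.21,0],"rot":[0,0,-0.89]},{"offset":[0.19,-0.2,0],"rot":[0,0,-0.89]},{"offset":[0.2,-0.18,0],"rot":[0,0,-0.89]}]' --grip 1

```text
t: 15.7
eef_pos: [0.5545, 0.1805, 0.2004]
eef_rot: [0.0, 0.851, 0.525, 0.001]
force: [0.1, -0.5, 0.9]
gripper_width: 0.0
grip_force: 0.0
```

```bash
python3 -c "
from h import *
np.set_printoptions(precision=4,suppress=True)
c=env.camera_model('wrist');p,d=env.grab_frame('wrist')
for u in (310,330):
  for v in range(200,290,6): print(u,v,world(c,d,[(u,v)])[0],p[v,u])
plan([(-60,168,.2,74.5,3)])"
```

```text
310 200 [0.535  0.1609 0.0546] [158 152 143]
310 206 [0.542  0.1721 0.1136] [155  93  56]
310 212 [0.5423 0.172  0.1304] [161  97  57]
310 218 [0.54   0.1673 0.1323] [197 122  70]
310 224 [0.5371 0.1618 0.1319] [196 121  70]
310 230 [0.5231 0.1364 0.0813] [169 173 165]
310 236 [0.5553 0.1932 0.233 ] [194 193 186]
310 242 [0.5554 0.1931 0.2401] [139 138 133]
310 248 [0.5555 0.193  0.2466] [139 138 134]
310 254 [0.5556 0.193  0.2527] [129 128 124]
310 260 [0.5555 0.1927 0.2577] [125 123 119]
310 266 [0.5557 0.1927 0.263 ] [124 123 119]
310 272 [0.555  0.1914 0.2655] [159 157 152]
310 278 [0.5562 0.1933 0.2734] [56 57 56]
310 284 [0.556  0.1928 0.2766] [46 47 46]
330 200 [0.5591 0.1585 0.0809] [116 119 113]
330 206 [0.5586 0.1603 0.1049] [75 72 68]
330 212 [0.5528 0.1454 0.0801] [164 168 160]
330 218 [0.5496 0.1388 0.0797] [192 198 189]
330 224 [0.5477 0.1357 0.0883] [137 136 130]
330 230 [0.5451 0.1308 0.0921] [237 237 228]
330 236 [0.54   0.1189 0.0802] [192 197 189]
330 242 [0.5367 0.1119 0.0801] [191 196 188]
330 248 [0.563  0.1846 0.2388] [74 74 73]
330 254 [0.5629 0.1853 0.2462] [92 93 90]
330 260 [0.5625 0.1852 0.2517] [111 111 107]
330 266 [0.5633 0.1879 0.2616] [118 117 113]
330 272 [0.5638 0.1899 0.2695] [52 53 52]
330 278 [0.5636 0.1901 0.274 ] [53 54 52]
330 284 [0.5634 0.1901 0.2779] [51 52 51]
t 15.75 shaker [-54.2 151. ] z 0.2003 yaw 64.9 F [-0.1  2.4 -0. ] w -0.00 tilt [0.002 0.003] j [-0.72  0.57  0.59  1.65 -0.36  1.03 -0.48]
{"offset": [0.11, -0.1, 0.0], "rot": [0.0, -0.01, -0.53]}, {"offset": [0.11, -0.1, 0.0], "rot": [0.0, -0.01, -0.53]}, {"offset": [0.12, -0.09, 0.0], "rot": [0.0, -0.01, -0.53]},
```

Request:
move_arm --steps '[{"offset":[0.11,-0.1,0],"rot":[0,0,-0.53]},{"offset":[0.11,-0.1,0],"rot":[0,0,-0.53]},{"offset":[0.12,-0.09,0],"rot":[0,0,-0.53]},{"offset":[0,0,0.42],"rot":[0,0,0]},{"offset":[0,0,0.42],"rot":[0,0,0]},{"offset":[0,0,0.42],"rot":[0,0,0]},{"offset":[0,0,0.42],"rot":[0,0,0]},{"offset":[0,0,0.42],"rot":[0,0,0]},{"offset":[0,0,0.42],"rot":[0,0,0]},{"offset":[0,0,0.4],"rot":[0,0,0]}]'

```text
t: 16.58
eef_pos: [0.5494, 0.1965, 0.0827]
eef_rot: [0.001, 0.806, 0.592, 0.001]
force: [0.1, 0.6, 0.2]
gripper_width: -0.003
grip_force: 0.0
```

```bash
python3 -c "
from h import *
state()
p,d=env.grab_frame('wrist');q,_=env.grab_frame('side');c=cv2.resize(q[150:260,220:410],(640,370),interpolation=cv2.INTER_CUBIC)
cv2.imwrite('pics/k1.png',cv2.resize(np.vstack([p,c]),None,fx=.77,fy=.77)[:,:,::-1])
pin=np.array([2.7,108])
w=[]
for f in list(np.arange(-15.5,93,6)):
    a=np.radians(f);w.append((*(pin+76*np.array([-np.cos(a),-np.sin(a)])-21*np.array([np.sin(a),-np.cos(a)])),.083,90+f,1 if f>-15 else 3))
plan(w)"
```

```text
t 16.58 shaker [-58.9 163.6] z 0.0827 yaw 73.6 F [0.1 0.6 0.2] w -0.00 tilt [ 0.002 -0.   ] j [-0.67  0.7   0.47  1.77 -0.43  0.77 -0.29]
t 16.68 shaker [-61.2 163.2] z 0.0810 yaw 73.7 F [ 0.5 -0.2  0.1] w 0.00 tilt [-0.004 -0.002] j [-0.67  0.7   0.47  1.77 -0.43  0.78 -0.29]
{"offset": [-0.13, 0.0, -0.02], "rot": [-0.01, 0.01, -0.05]}, {"offset": [-0.13, 0.0, -0.02], "rot": [-0.01, 0.01, -0.05]}, {"offset": [-0.13, 0.0, -0.02], "rot": [-0.01, 0.01, -0.05]}, {"offset": [-0.2, -0.04, 0.0], "rot": [0.0, 0.0, -1.0]}, {"offset": [-0.2, -0.04, 0.0], "rot": [0.0, 0.0, -1.0]}, {"offset": [-0.2, -0.04, 0.0], "rot": [0.0, 0.0, -1.0]}, {"offset": [-0.2, -0.04, 0.0], "rot": [0.0, 0.0, -1.0]}, {"offset": [-0.2, -0.04, 0.0], "rot": [0.0, 0.0, -1.0]}, {"offset": [-0.2, -0.04, 0.0], "rot": [0.0, 0.0, -1.0]}, {"offset": [-0.2, -0.04, 0.0], "rot": [0.0, 0.0, -1.0]}, {"offset": [-0.2, -0.04, 0.0], "rot": [0.0, 0.0, -1.0]}, {"offset": [-0.2, -0.04, 0.0], "rot": [0.0, 0.0, -1.0]}, {"offset": [-0.2, -0.04, 0.0], "rot": [0.0, 0.0, -1.0]}, {"offset": [-0.2, -0.04, 0.0], "rot": [0.0, 0.0, -1.0]}, {"offset": [-0.2, -0.04, 0.0], "rot": [0.0, 0.0, -1.0]}, {"offset": [-0.2, -0.04, 0.0], "rot": [0.0, 0.0, -1.0]}, {"offset": [-0.2, -0.04, 0.0], "rot": [0.0, 0.0, -1.0]}, {"offset": [-0.2, -0.04, 0.0], "rot": [0.0, 0.0, -1.0]}, {"offset": [-0.2, -0.04, 0.0], "rot": [0.0, 0.0, -1.0]}, {"offset": [-0.2, -0.04, 0.0], "rot": [0.0, 0.0, -1.0]}, {"offset": [-0.2, -0.04, 0.0], "rot": [0.0, 0.0, -1.0]},
```

View pics/k1.png

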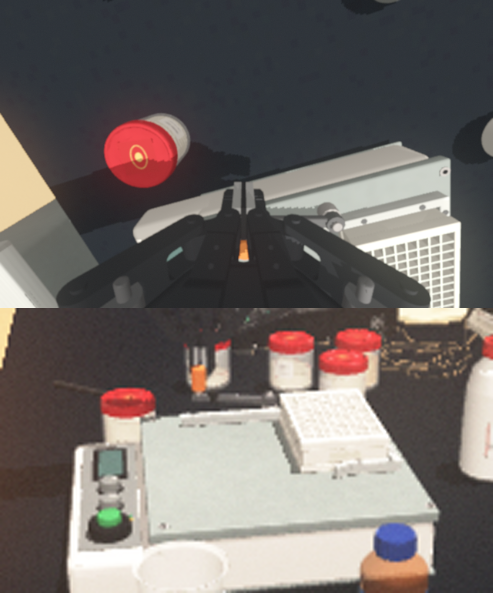

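The side view shows the shut fingers directly behind the orange knob, at (198,378), and clear of the jar. I'll push along the arc.

Request:
move_arm --steps '[{"offset":[-0.13,0,-0.02],"rot":[0,0,0]},{"offset":[-0.13,0,-0.02],"rot":[0,0,0]},{"offset":[-0.13,0,0],"rot":[0,0,0]},{"offset":[-0.2,-0.04,0],"rot":[0,0,-1]},{"offset":[-0.2,-0.04,0],"rot":[0,0,-1]},{"offset":[-0.2,-0.04,0],"rot":[0,0,-1]},{"offset":[-0.2,-0.04,0],"rot":[0,0,-1]},{"offset":[-0.2,-0.04,0],"rot":[0,0,-1]},{"offset":[-0.2,-0.04,0],"rot":[0,0,-1]},{"offset":[-0.2,-0.04,0],"rot":[0,0,-1]}]'

```text
t: 17.52
eef_pos: [0.5341, 0.1267, 0.0863]
eef_rot: [0.001, 0.538, 0.843, 0.001]
force: [-0.3, 1.7, 0.2]
gripper_width: -0.006
grip_force: 0.4
```

```bash
python3 -c "
from h import *
state()
p,d=env.grab_frame('wrist');q,_=env.grab_frame('side');c=cv2.resize(q[150:260,220:410],(640,370),interpolation=cv2.INTER_CUBIC)
cv2.imwrite('pics/k2.png',cv2.resize(np.vstack([p,c]),None,fx=.77,fy=.77)[:,:,::-1])
h=cv2.cvtColor(q,cv2.COLOR_RGB2HSV);m=cv2.inRange(h,(8,150,150),(20,255,255))[150:260,220:410];ys,xs=np.nonzero(m);print('knob side px',len(xs),xs.mean()+220 if len(xs) else 0,ys.mean()+150 if len(xs) else 0)
pin=np.array([2.7,108])
w=[]
for f in list(np.arange(32.5,94,6)):
    a=np.radians(f);w.append((*(pin+76*np.array([-np.cos(a),-np.sin(a)])-21*np.array([np.sin(a),-np.cos(a)])),.083,90+f,1))
plan(w)"
```

```text
t 17.52 shaker [-72.9  93.5] z 0.0863 yaw 116.1 F [-0.3  1.7  0.2] w -0.01 tilt [0.003 0.001] j [-0.43  0.62  0.25  1.86 -0.22  0.69  0.38]
knob side px 69 321.27536231884056 203.26086956521738
t 17.62 shaker [-72.4  91.4] z 0.0863 yaw 115.6 F [ 0.6 -0.3 -0.3] w -0.00 tilt [ 0.003 -0.   ] j [-0.43  0.62  0.25  1.86 -0.22  0.69  0.37]
{"offset": [-0.14, -0.08, 0.08], "rot": [0.02, 0.01, -1.16]}, {"offset": [-0.2, -0.04, 0.0], "rot": [0.0, 0.0, -1.0]}, {"offset": [-0.2, -0.04, 0.0], "rot": [0.0, 0.0, -1.0]}, {"offset": [-0.2, -0.04, 0.0], "rot": [0.0, 0.0, -1.0]}, {"offset": [-0.2, -0.04, 0.0], "rot": [0.0, 0.0, -1.0]}, {"offset": [-0.2, -0.04, 0.0], "rot": [0.0, 0.0, -1.0]}, {"offset": [-0.2, -0.04, 0.0], "rot": [0.0, 0.0, -1.0]}, {"offset": [-0.2, -0.04, 0.0], "rot": [0.0, 0.0, -1.0]}, {"offset": [-0.2, -0.04, 0.0], "rot": [0.0, 0.0, -1.0]}, {"offset": [-0.2, -0.04, 0.0], "rot": [0.0, 0.0, -1.0]}, {"offset": [-0.2, -0.04, 0.0], "rot": [0.0, 0.0, -1.0]},
```

Request:
move_arm --steps '[{"offset":[-0.14,-0.08,0.06],"rot":[0,0,-1]},{"offset":[-0.2,-0.04,0],"rot":[0,0,-1]},{"offset":[-0.2,-0.04,0],"rot":[0,0,-1]},{"offset":[-0.2,-0.04,0],"rot":[0,0,-1]},{"offset":[-0.2,-0.04,0],"rot":[0,0,-1]},{"offset":[-0.2,-0.04,0],"rot":[0,0,-1]},{"offset":[-0.2,-0.04,0],"rot":[0,0,-1]},{"offset":[-0.2,-0.04,0],"rot":[0,0,-1]},{"offset":[-0.2,-0.04,0],"rot":[0,0,-1]},{"offset":[0,0,0],"rot":[0,0,0]}]'

```text
t: 18.45
eef_pos: [0.5752, 0.0706, 0.0829]
eef_rot: [0.001, 0.1, 0.995, -0.0]
force: [0.0, -1.0, 0.7]
gripper_width: 0.001
grip_force: 0.0
```

```bash
cat >> h.py <<'E'
def knob(n):
    c=env.camera_model(n);q,_=env.grab_frame(n);h=cv2.cvtColor(q,cv2.COLOR_RGB2HSV)
    m=cv2.inRange(h,(8,190,150),(20,255,255));k,l,st,ce=cv2.connectedComponentsWithStats(m)
    for i in range(1,k):
        if st[i,4]>8:
            s=Q.T@(onplane(c,[ce[i]],.12)[0][:2]-T)*1e3
            if abs(s[0])<140 and abs(s[1])<150: print(n,'knob',st[i,4],ce[i].round(1),s.round(1),'phi',np.degrees(np.arctan2(108-s[1],2.7-s[0])).round(1))
E
python3 -c "
from h import *
state();knob('wrist');knob('side');knob('top')"
```

```text
t 18.45 shaker [-30.6  38.2] z 0.0829 yaw 169.6 F [ 0.  -1.   0.7] w 0.00 tilt [ 0.002 -0.001] j [-0.14  0.65 -0.03  1.77  0.03  0.72  1.18]
```

```bash
sed -i 's/(8,190,150)/(6,140,90)/' h.py; python3 -c "
from h import *
state();knob('wrist');knob('side');knob('top')"
```

```text
t 18.60 shaker [-32.   40.4] z 0.0828 yaw 169.6 F [0.4 0.7 0.1] w -0.00 tilt [0. 0.] j [-0.14  0.65 -0.04  1.77  0.03  0.72  1.18]
wrist knob 35 [315.7 313.7] [ 2.1 34.8] phi 89.5
wrist knob 642 [ 38.4 367.2] [  10.6 -143.6] phi 91.8
side knob 60 [321.3 188.4] [-14.   30.2] phi 77.9
```

```bash
python3 -c "
from h import *
plan([(-27,36,.083,175,2),(-18,33,.083,180,4),(-14,32,.083,180,4)])"
```

```text
t 18.75 shaker [-32.2  40.8] z 0.0827 yaw 169.8 F [0.2 0.3 1. ] w -0.00 tilt [0. 0.] j [-0.14  0.65 -0.04  1.77  0.03  0.72  1.18]
{"offset": [-0.08, -0.05, 0.0], "rot": [0.0, 0.0, -0.44]}, {"offset": [-0.07, -0.05, 0.0], "rot": [0.0, 0.0, -0.44]}, {"offset": [-0.06, -0.01, 0.0], "rot": [0.0, 0.0, -0.21]}, {"offset": [-0.06, -0.02, 0.0], "rot": [0.0, 0.0, -0.21]}, {"offset": [-0.06, -0.02, 0.0], "rot": [0.0, 0.0, -0.21]}, {"offset": [-0.06, -0.02, 0.0], "rot": [0.0, 0.0, -0.21]}, {"offset": [-0.02, -0.01, 0.0], "rot": [0.0, 0.0, 0.0]}, {"offset": [-0.02, -0.01, 0.0], "rot": [0.0, 0.0, 0.0]}, {"offset": [-0.02, -0.01, 0.0], "rot": [0.0, 0.0, 0.0]}, {"offset": [-0.02, -0.01, 0.0], "rot": [0.0, 0.0, 0.0]},
```

Request:
move_arm --steps '[{"offset":[-0.08,-0.05,0],"rot":[0,0,-0.44]},{"offset":[-0.07,-0.05,0],"rot":[0,0,-0.44]},{"offset":[-0.06,-0.01,0],"rot":[0,0,-0.21]},{"offset":[-0.06,-0.02,0],"rot":[0,0,-0.21]},{"offset":[-0.06,-0.02,0],"rot":[0,0,-0.21]},{"offset":[-0.06,-0.02,0],"rot":[0,0,-0.21]},{"offset":[-0.02,-0.01,0],"rot":[0,0,0]},{"offset":[-0.02,-0.01,0],"rot":[0,0,0]},{"offset":[-0.02,-0.01,0],"rot":[0,0,0]},{"offset":[-0.02,0,0],"rot":[0,0,0]}]'

```text
t: 19.58
eef_pos: [0.591, 0.0628, 0.0824]
eef_rot: [-0.001, 0.009, 1.0, -0.0]
force: [-2.8, 0.1, 2.2]
gripper_width: -0.002
grip_force: 1.5
```

```bash
python3 -c "
from h import *
state();knob('wrist');knob('side')"
```

```text
t 19.58 shaker [-14.7  30.7] z 0.0824 yaw 180.1 F [-2.8  0.1  2.2] w -0.00 tilt [-0.002 -0.   ] j [-0.09  0.67 -0.09  1.72  0.08  0.75  1.34]
wrist knob 417 [ 26.2 326.4] [  29.1 -139.3] phi 96.1
side knob 49 [327.8 188.3] [ 2.1 27.7] phi 89.6
```

Request:
move_arm --steps '[{"offset":[-0.02,0,0],"rot":[0,0,0]},{"offset":[-0.02,0,0],"rot":[0,0,0]},{"offset":[-0.02,0,0],"rot":[0,0,0]},{"offset":[-0.02,0,0],"rot":[0,0,0]},{"offset":[0,0,0],"rot":[0,0,0]},{"offset":[0,0,0],"rot":[0,0,0]},{"offset":[0,0,0],"rot":[0,0,0]},{"offset":[0,0,0],"rot":[0,0,0]},{"offset":[0,0,0],"rot":[0,0,0]},{"offset":[0,0,0],"rot":[0,0,0]}]'

```text
t: 20.52
eef_pos: [0.5911, 0.0628, 0.0822]
eef_rot: [-0.004, 0.008, 1.0, -0.0]
force: [-8.3, 0.8, 5.6]
gripper_width: 0.001
grip_force: 4.2
```

```bash
python3 -c "
from h import *
state();knob('side')"
```

```text
t 20.52 shaker [-14.6  30.7] z 0.0822 yaw 180.1 F [-8.3  0.8  5.6] w 0.00 tilt [-0.008 -0.001] j [-0.09  0.67 -0.09  1.72  0.08  0.76  1.34]
side knob 52 [327.9 188.3] [ 2.5 28.1] phi 89.8
```

End stop reached: 8 N with no motion. Now the key.

```bash
python3 -c "
from h import *
plan([(-40,31,.083,180,2),(-50,31,.15,180,3),(-168,-80,.13,120,10),(-168,-80,.085,120,5)])"
```

```text
t 20.57 shaker [-14.6  30.7] z 0.0823 yaw 180.1 F [-7.6  0.9  5.6] w -0.00 tilt [-0.008 -0.001] j [-0.09  0.67 -0.09  1.72  0.08  0.76  1.34]
{"offset": [0.32, 0.0, -0.01], "rot": [0.0, -0.04, 0.01]}, {"offset": [0.32, 0.0, -0.01], "rot": [0.0, -0.04, 0.01]}, {"offset": [0.08, 0.0, -0.56], "rot": [0.0, 0.0, 0.0]}, {"offset": [0.08, 0.0, -0.56], "rot": [0.0, 0.0, 0.0]}, {"offset": [0.08, 0.0, -0.56], "rot": [0.0, 0.0, 0.0]}, {"offset": [0.3, -0.28, 0.05], "rot": [0.0, 0.0, 1.0]}, {"offset": [0.26, -0.31, 0.05], "rot": [0.0, 0.0, 1.0]}, {"offset": [0.23, -0.33, 0.05], "rot": [0.0, 0.0, 1.0]}, {"offset": [0.19, -0.36, 0.05], "rot": [0.0, 0.0, 1.0]}, {"offset": [0.16, -0.37, 0.05], "rot": [0.0, 0.0, 1.0]}, {"offset": [0.12, -0.39, 0.05], "rot": [0.0, 0.0, 1.0]}, {"offset": [0.08, -0.4, 0.05], "rot": [0.0, 0.0, 1.0]}, {"offset": [0.03, -0.4, 0.05], "rot": [0.0, 0.0, 1.0]}, {"offset": [-0.01, -0.4, 0.05], "rot": [0.0, 0.0, 1.0]}, {"offset": [-0.05, -0.4, 0.05], "rot": [0.0, 0.0, 1.0]},
{"offset": [0.0, 0.0, 0.22], "rot": [0.0, 0.0, 0.0]}, {"offset": [0.0, 0.0, 0.22], "rot": [0.0, 0.0, 0.0]}, {"offset": [0.0, 0.0, 0.22], "rot": [0.0, 0.0, 0.0]}, {"offset": [0.0, 0.0, 0.22], "rot": [0.0, 0.0, 0.0]}, {"offset": [0.0, 0.0, 0.22], "rot": [0.0, 0.0, 0.0]},
```

Request:
move_arm --steps '[{"offset":[0.32,0,0],"rot":[0,0,0]},{"offset":[0.32,0,0],"rot":[0,0,0]},{"offset":[0.08,0,-0.56],"rot":[0,0,0]},{"offset":[0.08,0,-0.56],"rot":[0,0,0]},{"offset":[0.08,0,-0.56],"rot":[0,0,0]},{"offset":[0.3,-0.28,0.05],"rot":[0,0,1]},{"offset":[0.26,-0.31,0.05],"rot":[0,0,1]},{"offset":[0.23,-0.33,0.05],"rot":[0,0,1]},{"offset":[0.19,-0.36,0.05],"rot":[0,0,1]},{"offset":[0.16,-0.37,0.05],"rot":[0,0,1]}]'

```text
t: 21.4
eef_pos: [0.5009, 0.0076, 0.1402]
eef_rot: [0.002, 0.27, 0.963, 0.0]
force: [0.3, 0.0, -0.6]
gripper_width: -0.002
grip_force: 0.0
```

Request:
move_arm --steps '[{"offset":[0.12,-0.39,0.05],"rot":[0,0,1]},{"offset":[0.08,-0.4,0.05],"rot":[0,0,1]},{"offset":[0.03,-0.4,0.05],"rot":[0,0,1]},{"offset":[-0.01,-0.4,0.05],"rot":[0,0,1]},{"offset":[-0.05,-0.4,0.05],"rot":[0,0,1]},{"offset":[0,0,0],"rot":[0,0,0]},{"offset":[0,0,0],"rot":[0,0,0]},{"offset":[0,0,0],"rot":[0,0,0]},{"offset":[0,0,0],"rot":[0,0,0]},{"offset":[0,0,0],"rot":[0,0,0]}]'

```text
t: 22.23
eef_pos: [0.4411, -0.0451, 0.1299]
eef_rot: [0.001, 0.507, 0.862, 0.0]
force: [0.9, 0.2, 0.5]
gripper_width: -0.004
grip_force: 0.0
```

```bash
python3 -c "
from h import *
state();knob('wrist');knob('top');blk('wrist')
p,d=env.grab_frame('wrist')
q,_=env.grab_frame('top');c=cv2.resize(q[135:295,235:385],None,fx=2.4,fy=2.4)
a=np.zeros((384,1000-360+0,3),np.uint8);a=np.hstack([cv2.resize(p,(440,275)),np.zeros((275,0,3),np.uint8)])
o=np.zeros((384,800,3),np.uint8);o[:275,:440]=a;o[:,440:800]=c;cv2.imwrite('pics/f1.png',o[:,:,::-1])
plan([(-168,-80,.13,120,2),(-168,-80,.065,120,8)])"
```

```text
t 22.23 shaker [-162.5  -80. ] z 0.1299 yaw 120.2 F [0.9 0.2 0.5] w -0.00 tilt [0.001 0.   ] j [-0.09  0.42  0.19  2.09 -0.13  0.64  0.7 ]
wrist knob 1054 [607.8 205.7] [ 3.4 34.5] phi 90.6
top knob 20 [293.4 186. ] [-0.7 33.2] phi 87.4
wrist block 7334 52.5 19.8 size 86.4 105.4 ang 0.4 bounds [  9.  -32.8] [96.  72.2]
t 22.48 shaker [-163.4  -80.5] z 0.1297 yaw 120.2 F [-0.1  0.   0.9] w -0.00 tilt [ 0. -0.] j [-0.09  0.42  0.19  2.1  -0.13  0.64  0.7 ]
{"offset": [0.03, -0.05, 0.0], "rot": [0.0, 0.0, 0.01]}, {"offset": [0.03, -0.05, 0.0], "rot": [0.0, 0.0, 0.01]}, {"offset": [0.0, 0.0, 0.2], "rot": [0.0, 0.0, 0.0]}, {"offset": [0.0, 0.0, 0.2], "rot": [0.0, 0.0, 0.0]}, {"offset": [0.0, 0.0, 0.2], "rot": [0.0, 0.0, 0.0]}, {"offset": [0.0, 0.0, 0.2], "rot": [0.0, 0.0, 0.0]}, {"offset": [0.0, 0.0, 0.2], "rot": [0.0, 0.0, 0.0]}, {"offset": [0.0, 0.0, 0.2], "rot": [0.0, 0.0, 0.0]}, {"offset": [0.0, 0.0, 0.2], "rot": [0.0, 0.0, 0.0]}, {"offset": [0.0, 0.0, 0.2], "rot": [0.0, 0.0, 0.0]},
```

View pics/f1.png

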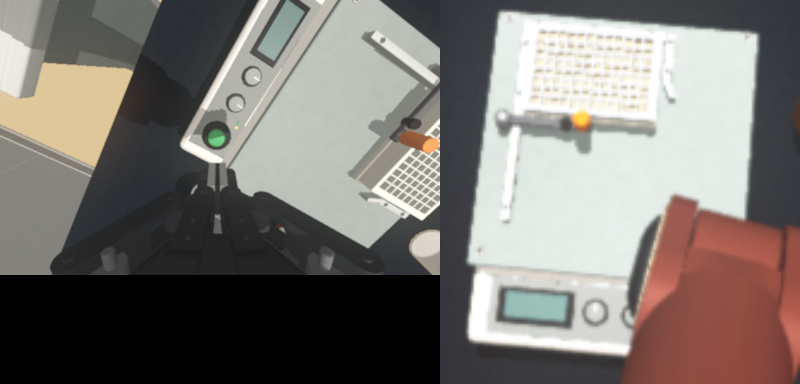

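The last picture shows the block seated against fence and rear stop, the latch lying across its front (knob at about 90°), and the key at (216,138) beneath the gripper. Descending to it.

Request:
move_arm --steps '[{"offset":[0.03,-0.05,0],"rot":[0,0,0]},{"offset":[0.03,-0.05,0],"rot":[0,0,0]},{"offset":[0,0,0.2],"rot":[0,0,0]},{"offset":[0,0,0.2],"rot":[0,0,0]},{"offset":[0,0,0.2],"rot":[0,0,0]},{"offset":[0,0,0.2],"rot":[0,0,0]},{"offset":[0,0,0.2],"rot":[0,0,0]},{"offset":[0,0,0.2],"rot":[0,0,0]},{"offset":[0,0,0.1],"rot":[0,0,0]},{"offset":[0,0,0],"rot":[0,0,0]}]'

```text
t: 23.32
eef_pos: [0.4346, -0.0455, 0.0765]
eef_rot: [-0.001, 0.508, 0.862, -0.001]
force: [-0.3, -0.2, 0.5]
gripper_width: -0.0
grip_force: 0.0
```

```bash
python3 -c "
from h import *
state()
c=env.camera_model('wrist');p,d=env.grab_frame('wrist')
h=cv2.cvtColor(p,cv2.COLOR_RGB2HSV);m=cv2.inRange(h,(50,120,60),(80,255,255));ys,xs=np.nonzero(m)
print(len(xs),xs.min(),xs.max(),ys.min(),ys.max(),xs.mean(),ys.mean())
w=world(c,d,[(int(xs.mean()),int(ys.mean()))]);print(w,Q.T@(w[0,:2]-T))
for v in range(int(ys.max())-4,int(ys.max())+24,4): print(v,world(c,d,[(int(xs.mean()),v)])[0].round(4),p[v,int(xs.mean())])"
```

```text
t 23.32 shaker [-169.   -80.6] z 0.0765 yaw 120.1 F [-0.3 -0.2  0.5] w -0.00 tilt [-0.003  0.   ] j [-0.06  0.51  0.16  2.16 -0.17  0.49  0.73]Traceback (most recent call last):
  File "<string>", line 6, in <module>
    print(len(xs),xs.min(),xs.max(),ys.min(),ys.max(),xs.mean(),ys.mean())
                  ~~~~~~^^
    return umr_minimum(a, axis, None, out, keepdims, initial, where)
ValueError: zero-size array to reduction operation minimum which has no identity
```

The fingers now cover the key, so the alignment is right. Going down slowly.

Request:
move_arm --steps '[{"offset":[0,0,0.1],"rot":[0,0,0]},{"offset":[0,0,0.1],"rot":[0,0,0]},{"offset":[0,0,0.1],"rot":[0,0,0]},{"offset":[0,0,0.1],"rot":[0,0,0]},{"offset":[0,0,0.1],"rot":[0,0,0]},{"offset":[0,0,0.05],"rot":[0,0,0]},{"offset":[0,0,0.03],"rot":[0,0,0]},{"offset":[0,0,0.03],"rot":[0,0,0]},{"offset":[0,0,0],"rot":[0,0,0]},{"offset":[0,0,0],"rot":[0,0,0]}]'

```text
t: 24.2
eef_pos: [0.4354, -0.0455, 0.0534]
eef_rot: [0.0, 0.508, 0.862, -0.0]
force: [-0.4, 0.5, 0.1]
gripper_width: 0.001
grip_force: 0.0
```

Request:
move_arm --steps '[{"offset":[0,0,0.02],"rot":[0,0,0]},{"offset":[0,0,0.02],"rot":[0,0,0]},{"offset":[0,0,0.02],"rot":[0,0,0]},{"offset":[0,0,0.02],"rot":[0,0,0]},{"offset":[0,0,0],"rot":[0,0,0]},{"offset":[0,0,0],"rot":[0,0,0]},{"offset":[0,0,0],"rot":[0,0,0]},{"offset":[0,0,0],"rot":[0,0,0]},{"offset":[0,0,0],"rot":[0,0,0]},{"offset":[0,0,0],"rot":[0,0,0]}]'

```text
t: 25.03
eef_pos: [0.4354, -0.0455, 0.0502]
eef_rot: [0.0, 0.507, 0.862, 0.0]
force: [0.6, 1.1, 0.1]
gripper_width: 0.005
grip_force: 0.0
```

Request:
move_arm --steps '[{"offset":[0,0,0.02],"rot":[0,0,0]},{"offset":[0,0,0.02],"rot":[0,0,0]},{"offset":[0,0,0.02],"rot":[0,0,0]},{"offset":[0,0,0.02],"rot":[0,0,0]},{"offset":[0,0,0.02],"rot":[0,0,0]},{"offset":[0,0,0],"rot":[0,0,0]},{"offset":[0,0,0],"rot":[0,0,0]},{"offset":[0,0,0],"rot":[0,0,0]},{"offset":[0,0,0],"rot":[0,0,0]},{"offset":[0,0,0],"rot":[0,0,0]}]'

```text
t: 25.87
eef_pos: [0.4355, -0.0455, 0.0462]
eef_rot: [0.0, 0.507, 0.862, 0.0]
force: [-0.0, -0.2, 3.1]
gripper_width: 0.002
grip_force: 1.7
```

Request:
move_arm --steps '[{"offset":[0,0,0.02],"rot":[0,0,0]},{"offset":[0,0,0.02],"rot":[0,0,0]},{"offset":[0,0,0.02],"rot":[0,0,0]},{"offset":[0,0,0],"rot":[0,0,0]},{"offset":[0,0,0],"rot":[0,0,0]},{"offset":[0,0,0],"rot":[0,0,0]},{"offset":[0,0,0],"rot":[0,0,0]},{"offset":[0,0,0],"rot":[0,0,0]},{"offset":[0,0,0],"rot":[0,0,0]},{"offset":[0,0,0],"rot":[0,0,0]}]'

```text
t: 26.7
eef_pos: [0.4355, -0.0455, 0.0452]
eef_rot: [0.0, 0.508, 0.862, 0.0]
force: [-2.3, 0.2, 19.2]
gripper_width: -0.002
grip_force: 9.4
```

Key fully down: about 3 N over the travel, then a hard stop. Releasing.

Request:
move_arm --steps '[{"offset":[0,0,-0.1],"rot":[0,0,0]},{"offset":[0,0,-0.2],"rot":[0,0,0]},{"offset":[0,0,-0.4],"rot":[0,0,0]},{"offset":[0,0,-0.5],"rot":[0,0,0]},{"offset":[0,0,-0.5],"rot":[0,0,0]},{"offset":[0,0,-0.5],"rot":[0,0,0]},{"offset":[0,0,-0.5],"rot":[0,0,0]},{"offset":[0,0,0],"rot":[0,0,0]},{"offset":[0,0,0],"rot":[0,0,0]},{"offset":[0,0,0],"rot":[0,0,0]}]'

```text
t: 27.53
eef_pos: [0.4345, -0.0453, 0.1511]
eef_rot: [-0.001, 0.507, 0.862, -0.0]
force: [-0.3, 0.1, 0.2]
gripper_width: 0.001
grip_force: 0.0
```

```bash
python3 -c "
from h import *
state();knob('top');blk('wrist')
c=env.camera_model('wrist');p,d=env.grab_frame('wrist')
h=cv2.cvtColor(p,cv2.COLOR_RGB2HSV);m=cv2.inRange(h,(50,120,60),(80,255,255));ys,xs=np.nonzero(m)
w=world(c,d,[(int(xs.mean()),int(ys.mean()))]);print('key',len(xs),w,Q.T@(w[0,:2]-T))"
```

```text
t 27.53 shaker [-169.   -80.4] z 0.1511 yaw 120.1 F [-0.3  0.1  0.2] w 0.00 tilt [-0.002  0.   ] j [-0.1   0.37  0.21  2.08 -0.12  0.7   0.69]
top knob 19 [293.2 186.2] [-1.1 33.5] phi 87.1
wrist block 8435 52.3 29.9 size 125.5 85.9 ang 89.8 bounds [  9.2 -32.8] [95.2 92.8]
key 27 [[ 0.42838982 -0.0458294   0.07669335]] [-0.17516696 -0.08105151]
```

```bash
python3 -c "
from rig import env
print(env.hand_in())"
```

```text
the job is handed in; nothing more can be done
None
```

I pushed the block home against the left fence and rear stop, swung the latch to its end stop, and pressed and released the green start key. I then handed the job in at about 28 s; the bottle, beaker and jar were left alone.

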